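# Clear the last egg and peel the top tray off the nested egg trays

## Robot

A 7-joint arm with a two-finger parallel gripper is mounted at the origin on a cart in front of the work surface, level with it; the furniture and walls round the work are solid. World frame = base frame: x ahead of the robot, y to its left, z up, the work surface at z = 0. Lengths are in m, angles in rad, forces in N, time in s.
With the tool pointing down it reaches from about 0.4 to 0.85 m from the base axis. Payload 4.5 kg.
Tool frame: the origin (TCP) lies between the finger pads; the fingertips stand r.finger_overhang ahead of it and the grasp point (between the pads) lies 8 mm behind it (r.finger_overhang is the distance from the TCP to the fingertips, in m); z points along the fingers, x is the direction in which the jaws open and shut, and the axes are right-handed (so a half turn about z gives the same grasp; the last joint's range is limited). The gripper opens to 88 mm and grips with 3 to 60 N. Pads are 18 mm wide; open, the fingers measure 123 mm over their backs; the gripper's body (75 mm by 187 mm) begins 45 mm behind the grasp point.
Start: joints at [1.364, 0.689, -0.195, 1.565, 0.157, 0.902, -0.215], TCP at [0.149, -0.607, 0.25] pointing down, gripper open.
Joint ranges: [-3.01, 3.01], [-0.46, 2.08], [-1.47, 1.51], [0.13, 2.56], [-1, 4.14], [0.04, 2.09], [-2.66, 2.66]. Speed limits (rad/s): [2.57, 2.57, 3.14, 3.14, 3.14, 3.14, 3.14].

## Interface

Orientations are given as a unit quaternion [x, y, z, w].
In Python, from plant import r gives the robot as it stands.
- The arm moves only by the tool move_arm, never from a script. Its argument "targets" is a list that holds one entry, the list of rows, each a list of 7 numbers: the turn, a rotation vector about the world's x, y, z in rad, then the shift along the world's x, y, z in m, then the opening, from 0 (shut) to 1 (fully open). A call has 1 to 5 rows; each row shifts and turns the pose as measured when the row begins; what a row does not reach is not made up. A row lasts 1/10 s, in which the tool goes at most 50 mm and 8.59 degrees, less where a joint would pass 70% of its speed; a pose out of reach is approached as far as the arm can. A call with a gripper value outside its range is refused whole. The fingers move at their own pace and stop on an object; "force" is the grip in N (left out, the last holds). Time passes only in rows, so rows that do not move let the fingers close. It gives the time, the measured TCP pose, the force and the opening at its end, in the units of the state.
- r.get_state(): the state, without advancing time (a new reading comes with each control period).
- r.snapshot(name): name is "side" or "top" or "wrist"; returns a dict with "frame" (400x640x3 uint8, red, green, blue), "K" (3x3 intrinsics, pixels), "T" (4x4, takes a point from camera to world coordinates). Camera axes: x right, y up, looking along -z (the intrinsics and any distortion apply to the point x, -y, -z); pixel columns grow to the right and rows downward; lengths in m; the calibration is good to about 2 mm. A picture is of the moment at which its call begins. There is no depth.
- r.finish_job(): hands the job in, once; it reports no verdict.
Trained networks look in a picture, given as the dict that the camera call returned (one of the last four; its "shot" number tells which), for a name from the list of things; names that differ only in an ending like _2 or _b are one class to them, and where a whole thing is asked for, a point or a joint stands for the part that bears it (a point fixed in the world has none). Each returns a list of dicts, best first, with "score" (0 to 1); they miss things now and then, are a little off and sometimes report something else, mostly with a low value. They report only what shows in the picture. A call takes as long as a camera call.
- r.find_in(picture, query): "centre" ([row, column] in pixels, amid what is visible of it).
The state is a dict: "clock": time; "q": joint angles; "qd": joint speeds; "joint_torque": joint torques, N m; "tool_pos": TCP position; "eef_rot": TCP orientation; "contact_force": force on the tool from outside, world axes, zero at the start; "moment": the same for the moment, N m; "opening": opening from 0.0 (shut) to 1.0 (fully open).
Only numpy, scipy, OpenCV 4.12 (cv2) and the standard library are available. Lean on these libraries where they do the work, as an engineer would, in place of code of your own. Each camera call takes 0.05 s, during which the arm holds its last target. There are 200 camera calls.

## Task

Take the last quail egg out of the top tray and set it in the white saucer. Then peel the empty top tray off the stack by its corner lug: the trays cling together, so first swing the lug corner up until the tray is clearly tilted (10 degrees or so) with the opposite corner still down, then lift it away, leaving the trays underneath and the tea cup standing where they are. Finish while still holding the tray in the gripper: hold it out still and roughly level, pockets up, at least 15 cm above the bench and well to one side of the stack, not over it.

Things in the scene. Friction and masses are not known exactly. Their poses are not given: they have to be found in the camera images.
- egg_center (a point): centre of the loose quail egg: speckled, 24 mm across and 32 mm tall, about 11 g. It stands on end in one of the six round pockets (22 mm wide, 7 mm deep) of the top tray, the middle one on the tray's -y side, so that its upper 25 mm stand out. Its own z axis runs along the egg, up at the start
- tray_center (a point): centre of the loose top tray, half-way up: grey plastic, 126 (its x) x 92 (its y) x 21 mm (its z, up), 0.11 kg, six pockets. Its underside starts 33 mm above the bench. Its 10 mm deep skirt slips over the tray beneath, whose four sprung rubber bumps hold it by friction: some 3 to 8 N in all over the first 5 mm of lift, more when pulled fast; a yank can bring the lower trays along
- lug (a point): centre of the top tray's grip lug: upright fin 10 mm thick, 25 mm tall, 26 mm long, running outward from the tray's -x, +y corner along the line from far_corner through this point (tray frame x -73.5, y +53.7, 8 mm above tray_center). 25 mm free beside its flat sides. Gripped firmly there, the tray turns only as the gripper turns: tilt the gripper about the far corner to peel
- far_corner (a point): the underside of the top tray's corner diagonally opposite the lug, which stays down as the tray is peeled (tray frame: x +63 mm, y -46 mm)
- lower_seat (a point): centre of the seat that the top tray's skirt stands on, 33 mm above the bench: belongs to the loose stack of nested trays underneath, 126 x 92 mm, 0.9 kg, same axes as the top tray. Its pocket plate and bumps rise 9 mm above this point; its own two small lugs are at other corners, lower down
- saucer: loose white saucer, 105 mm across, rim 19 mm high, inner floor 5 mm above the bench and about 72 mm wide; origin at the centre of its underside
- tea_cup: bystander: loose white tea cup, 77 mm across, 57 mm high; origin at the centre of its underside. It and the saucer may stand left or right of the stack, either way round

How it is judged:
By the outcome, as a careful person would: the job done as asked, in the order asked, and still so for the second after the job is handed in, while the arm keeps its last pose, push and grip.
It also fails if it takes over 54 s, if anything falls off the work surface, if the arm or the gripper's body presses on something with over 40 N, if the wrist force passes 120 N, or if a joint passes its speed limit or range.

## Working session

There is one attempt and no reset: what is moved stays moved. The work goes in short steps, Python scripts to look and compute and a tool call to move; the robot and the scene stay as the last step left them, time stands still between calls to the robot, and variables do not carry over. Pictures are saved under pics/ and viewed, about 8 in all and at most 12, crops included, and the job is handed in when it is done.

Besides the shell and the picture viewer there is one more tool, called in YAML: its name, and indented under it one key for each argument. move_arm: Moves the arm, as the interface text tells. Its arguments: {"type":"object","properties":{"targets":{"type":"array","items":{"type":"array","items":{"type":"array","items":{"type":"number"}}}},"force":{"type":"number"}},"required":["targets"]}

```bash
ls; mkdir -p pics; cat > h.py <<'E'
import numpy as np, cv2
from plant import r
def save(p,n): cv2.imwrite('pics/'+n,p["frame"][:,:,::-1])
def ray(p,rc):
    K,T=np.array(p["K"]),np.array(p["T"])
    d=np.linalg.inv(K)@[rc[1],rc[0],1]; d=np.array([d[0],-d[1],-d[2]])
    d=T[:3,:3]@d; return T[:3,3],d/np.linalg.norm(d)
def onz(p,rc,z):
    o,d=ray(p,rc); return o+d*(z-o[2])/d[2]
def tri(rs):
    A=0;b=0
    for o,d in rs:
        P=np.eye(3)-np.outer(d,d);A=A+P;b=b+P@o
    return np.linalg.solve(A,b)
def proj(p,X):
    T=np.array(p["T"]);c=T[:3,:3].T@(np.array(X)-T[:3,3]);u=np.array(p["K"])@[c[0],-c[1],-c[2]];return u[1]/u[2],u[0]/u[2]
E
python3 - <<'E'
from h import *
print(r.get_state(), r.finger_overhang)
ps={n:r.snapshot(n) for n in("side","top")}
for n,p in ps.items():
    save(p,n+'0.png'); print(n,[k for k in p],np.array(p["T"]).round(3).tolist(),np.array(p["K"]).round(1).tolist())
for q in("egg_center","tray_center","lug","far_corner","lower_seat","saucer","tea_cup"):
    f={n:r.find_in(p,q)[:2] for n,p in ps.items()}
    print(q,f)
    if all(f.values()): print('  tri',tri([ray(ps[n],f[n][0]["centre"]) for n in f]).round(4))
cv2.imwrite('pics/a.png',np.vstack([ps[n]["frame"][:,:,::-1] for n in ps])[:, :])
E
```

```text
pics
{'clock': 0.0, 'q': array([ 1.36382531,  0.68999342, -0.19454408,  1.56635743,  0.15733543,
        0.90247215, -0.21509133]), 'qd': array([ 1.94316741e-03,  5.68329097e-04,  3.85413791e-05, -1.66668261e-03,
        1.06663943e-03, -1.46487622e-04,  7.74484348e-04]), 'joint_torque': array([-4.01396464e-04, -5.27564335e+01, -1.26663275e+00, -1.53429347e+01,
       -5.25724702e-02,  6.53733354e-03,  1.69838409e-04]), 'tool_pos': array([ 0.14884791, -0.60638577,  0.24890132]), 'eef_rot': array([ 7.86951817e-01, -6.17013775e-01, -7.61482535e-04, -5.09749553e-04]), 'contact_force': array([ 0.32982666, -0.54703323, -0.19082298]), 'moment': array([ 0.01198883, -0.00355379, -0.02996884]), 'opening': 0.9998229538316414} 0.011
side ['frame', 'K', 'T', 'shot'] [[-0.988, 0.105, -0.11, 0.439], [-0.152, -0.733, 0.663, 0.842], [-0.011, 0.672, 0.74, 1.025], [0.0, 0.0, 0.0, 1.0]] [[516.7, 0.0, 325.4], [0.0, 516.7, 200.0], [0.0, 0.0, 1.0]]
top ['frame', 'K', 'T', 'shot'] [[-0.026, 0.989, -0.145, 0.363], [-0.999, -0.03, -0.021, -0.025], [-0.025, 0.144, 0.989, 1.492], [0.0, 0.0, 0.0, 1.0]] [[508.1,
[... 421 characters left out ...]
311.3], 'score': 0.8}], 'top': [{'centre': [188.0, 306.9], 'score': 0.78}]}
  tri [0.6068 0.0374 0.0312]
far_corner {'side': [{'centre': [221.2, 310.6], 'score': 0.96}, {'centre': [152.2, 358.6], 'score': 0.33}], 'top': [{'centre': [190.6, 304.2], 'score': 0.82}]}
  tri [0.6015 0.0447 0.0504]
lower_seat {'side': [{'centre': [241.5, 308.1], 'score': 0.57}], 'top': []}
saucer {'side': [{'centre': [150.8, 362.3], 'score': 0.82}, {'centre': [224.8, 313.6], 'score': 0.22}], 'top': [{'centre': [213.9, 412.4], 'score': 0.61}]}
  tri [ 0.517  -0.267   0.0159]
tea_cup {'side': [{'centre': [300.4, 351.9], 'score': 0.57}], 'top': [{'centre': [232.1, 234.4], 'score': 0.83}]}
  tri [0.4818 0.2474 0.0441]
```

```bash
python3 - <<'E'
import cv2,numpy as np
s=cv2.imread('pics/side0.png')[110:330,230:430];t=cv2.imread('pics/top0.png')[130:290,200:450]
s=cv2.resize(s,None,fx=2.7,fy=2.7,interpolation=2)
t=cv2.resize(t,None,fx=3.2,fy=3.2,interpolation=2)
cv2.imwrite('pics/s1.png',s);cv2.imwrite('pics/t1.png',t)
E
```

```text
(no output)
```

View pics/s1.png

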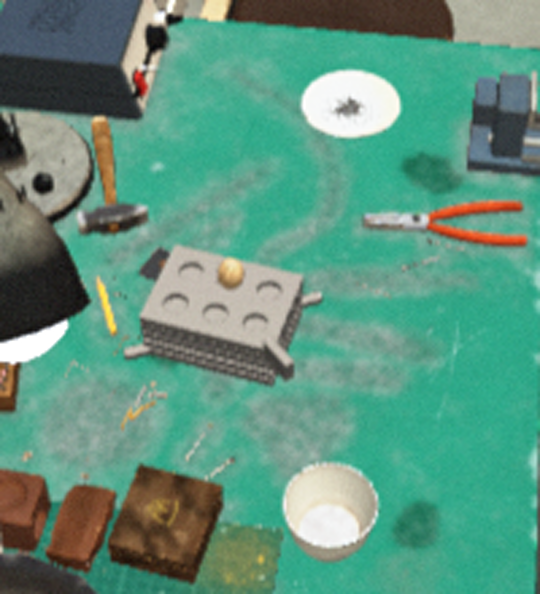

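View pics/t1.png

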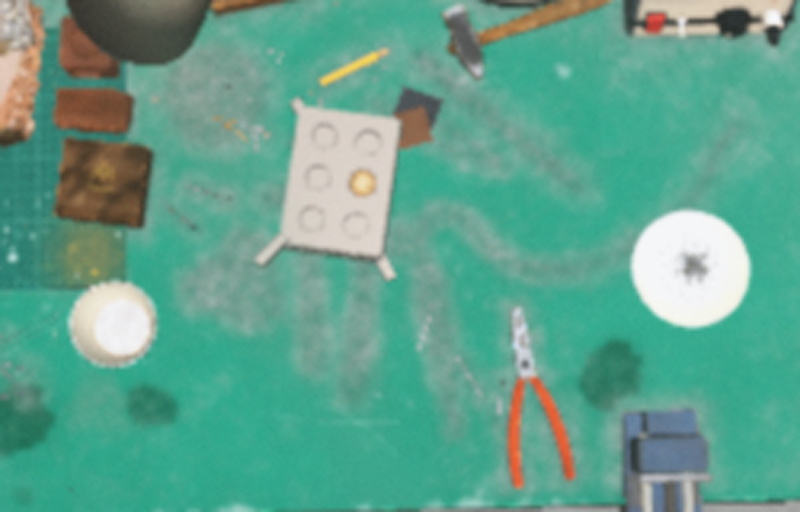

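The side view shows the egg at crop (231,272), the lug at the near-right corner (280,358), the saucer at upper right and the cup at lower right. The top view shows the tray corners at crop (302,107), (400,120), (383,257) and (283,238), the egg at (362,183), and the lug fin from (283,240) to (262,262). A lamp stands at upper left.

```bash
python3 - <<'E'
from h import *
t=r.snapshot("top");s=r.snapshot("side")
T=lambda x,y:(130+y/3.2,200+x/3.2)
S=lambda x,y:(110+y/2.7,230+x/2.7)
c=np.array([onz(t,T(*a),.054) for a in((302,107),(400,120),(383,257),(283,238))])
print(c.round(4)); m=c.mean(0);print('tray',m)
print('edges',np.linalg.norm(c[1]-c[0]),np.linalg.norm(c[2]-c[1]),np.linalg.norm(c[3]-c[2]),np.linalg.norm(c[0]-c[3]))
ax=(c[0]+c[1]-c[2]-c[3]);ay=(c[0]+c[3]-c[1]-c[2]);print('yaw',np.degrees([np.arctan2(ax[1],ax[0]),np.arctan2(-ay[0],ay[1])]))
cs=np.array([onz(s,S(*a),.054) for a in((178,246),(303,275),(272,348),(142,318))]);print('side corners',cs.round(4),cs.mean(0))
for n,a,b in(('egg',(362,183),(231,272)),('lug',(270,250),(280,358)),('saucer',(691,268),(351,104)),('lamp?',(140,20),(30,260))):
    print(n,tri([ray(t,T(*a)),ray(s,S(*b))]).round(4))
E
```

```text
[[ 0.6739  0.071   0.054 ]
 [ 0.6591 -0.0172  0.054 ]
 [ 0.5353  0.0014  0.054 ]
 [ 0.555   0.0903  0.054 ]]
tray [0.6058168  0.03636423 0.054     ]
edges 0.08940128859790518 0.12520451336997168 0.09101500190148862 0.12042369033467883
yaw [ -8.89374292 -11.01156309]
side corners [[ 0.6566 -0.0133  0.054 ]
 [ 0.5357  0.0058  0.054 ]
 [ 0.5517  0.0939  0.054 ]
 [ 0.6721  0.0769  0.054 ]] [0.60401831 0.04083384 0.054     ]
egg [0.601  0.0182 0.0618]
lug [0.5441 0.1023 0.052 ]
saucer [ 0.5211 -0.2778  0.0134]
lamp? [0.7137 0.186  0.2455]
```

move_arm:
  targets:
    - [[0,0,0,0.029,0.04,0.008,1],[0,0,0,0.029,0.04,0.008,1],[0,0,0,0.029,0.04,0.008,1],[0,0,0,0.029,0.04,0,1],[0,0,0,0.029,0.04,0,1]]

```text
clock: 1.4
tool_pos: [0.2901, -0.4087, 0.2738]
eef_rot: [0.782, -0.624, 0.002, 0.003]
contact_force: [1.9, -0.0, 0.4]
opening: 0.996
```

move_arm:
  targets:
    - [[0,0,0,0.029,0.04,0,1],[0,0,0,0.029,0.04,0,1],[0,0,0,0.029,0.04,0,1],[0,0,0,0.029,0.04,0,1],[0,0,0,0.029,0.04,0,1]]

```text
clock: 1.9
tool_pos: [0.4366, -0.2058, 0.2755]
eef_rot: [0.781, -0.624, 0.004, 0.003]
contact_force: [1.2, -0.7, 0.3]
opening: 1.002
```

move_arm:
  targets:
    - [[0,0,0,0.029,0.04,-0.005,0.8],[0,0,0,0.029,0.04,-0.01,0.8],[0,0,0,0.029,0.04,-0.02,0.8],[0,0,0,0.029,0.04,-0.03,0.7],[0,0,0,0.029,0.04,-0.03,0.7]]

```text
clock: 2.4
tool_pos: [0.5747, -0.0177, 0.195]
eef_rot: [0.782, -0.623, 0.01, -0.001]
contact_force: [0.2, -1.1, 0.2]
opening: 0.7
```

```bash
python3 - <<'E'
from h import *
w=r.snapshot("wrist");save(w,'w1.png');print(np.array(w["T"]).round(3).tolist(),r.get_state()["tool_pos"])
for q in("egg_center","lug","tray_center"):
    f=r.find_in(w,q);print(q,f)
for n,X in(('egg',(.601,.018,.062)),('lug',(.542,.103,.052)),('tray',(.605,.038,.044))):print(n,proj(w,X))
for f in r.find_in(w,"egg_center")[:1]: print(onz(w,f["centre"],.063))
E
```

```text
[[0.221, 0.931, 0.289, 0.652], [-0.975, 0.207, 0.079, 0.001], [0.014, -0.299, 0.954, 0.331], [0.0, 0.0, 0.0, 1.0]] [ 0.57705754 -0.00826384  0.19110585]
egg_center [{'centre': [161.2, 280.0], 'score': 0.98}]
lug [{'centre': [142.1, 253.4], 'score': 0.65}]
tray_center [{'centre': [141.7, 256.5], 'score': 0.69}]
egg (np.float64(162.6076127878201), np.float64(280.2232279094535))
lug (np.float64(201.3293921484646), np.float64(182.28333728514625))
tray (np.float64(150.6062336056286), np.float64(261.9093056760739))
[0.60237817 0.01836731 0.063     ]
```

View pics/w1.png

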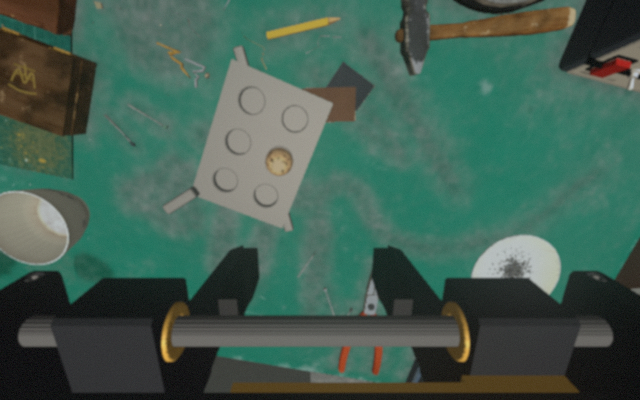

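move_arm:
  targets:
    - [[0.011,0.017,0,0.025,0.026,-0.02,0.7],[0,0,0,0,0,-0.04,0.7],[0,0,0,0,0,-0.02,0.7],[0,0,0,0,0,0,0.7]]

```text
clock: 3.05
tool_pos: [0.5997, -0.0031, 0.1187]
eef_rot: [0.778, -0.629, 0.004, 0.0]
contact_force: [-0.9, 0.2, 0.8]
opening: 0.702
```

```bash
python3 - <<'E'
from h import *
print(r.get_state()["tool_pos"],r.get_state()["eef_rot"])
E
```

```text
[ 0.59973391 -0.0031247   0.11869337] [ 7.77552738e-01 -6.28807704e-01  3.52497135e-03  4.31393291e-04]
```

move_arm:
  targets:
    - [[0,0,0,0.002,0.021,0,0.7],[0,0,0,0,0,0,0.7],[0,0,0,0,0,0,0.7]]

```text
clock: 3.35
tool_pos: [0.6021, 0.011, 0.1227]
eef_rot: [0.775, -0.632, 0.006, 0.001]
contact_force: [-0.2, -0.5, 0.4]
opening: 0.702
```

move_arm:
  targets:
    - [[0,0,0,0,0.009,0,0.7],[0,0,0,0,0,-0.02,0.7],[0,0,0,0,0,-0.02,0.7],[0,0,0,0,0,0,0.7]]

```text
clock: 3.75
tool_pos: [0.6042, 0.0171, 0.0865]
eef_rot: [0.773, -0.634, 0.009, -0.001]
contact_force: [0.0, -0.1, 1.0]
opening: 0.7
```

move_arm:
  targets:
    - [[0.011,0.014,0,-0.002,0.002,-0.012,0.7],[0,0,0,0,0,-0.006,0.6],[0,0,0,0,0,0,0.5]]

```text
clock: 4.05
tool_pos: [0.6032, 0.0186, 0.0693]
eef_rot: [0.773, -0.635, 0.001, -0.001]
contact_force: [-1.1, 0.2, 0.4]
opening: 0.547
```

move_arm:
  targets:
    - [[0,0,0,0,0,-0.001,0.35],[0,0,0,0,0,0,0.2],[0,0,0,0,0,0,0.1],[0,0,0,0,0,0,0.1],[0,0,0,0,0,0,0.1]]
  force: 5

```text
clock: 4.55
tool_pos: [0.6041, 0.0194, 0.0697]
eef_rot: [0.773, -0.634, 0.001, -0.003]
contact_force: [0.2, 0.1, -0.2]
opening: 0.261
```

move_arm:
  targets:
    - [[0,0,0,0,0,0.01,0.1],[0,0,0,0,0,0.02,0.1],[0,0,0,0,0,0.03,0.1],[0,0,0,0,0,0.03,0.1],[0,0,0,-0.005,-0.02,0.01,0.1]]

```text
clock: 5.05
tool_pos: [0.5981, 0.0019, 0.174]
eef_rot: [0.774, -0.633, 0.0, -0.002]
contact_force: [0.2, 0.2, 0.0]
opening: 0.256
```

move_arm:
  targets:
    - [[0,0,0,-0.01,-0.035,0,0.1],[0,0,0,-0.01,-0.035,0,0.1],[0,0,0,-0.01,-0.035,0,0.1],[0,0,0,-0.01,-0.035,0,0.1],[0,0,0,-0.01,-0.035,0,0.1]]

```text
clock: 5.55
tool_pos: [0.5496, -0.1755, 0.1817]
eef_rot: [0.777, -0.63, 0.005, -0.006]
contact_force: [-0.3, -0.4, 0.4]
opening: 0.259
```

```bash
python3 - <<'E'
from h import *
w=r.snapshot("wrist");save(w,'w2.png');print(r.get_state()["tool_pos"],r.get_state()["opening"])
for q in("egg_center","saucer","tray_center"):
    f=r.find_in(w,q);print(q,f)
    if f and q=="saucer":print(onz(w,f[0]["centre"],.015))
E
```

```text
[ 0.54641935 -0.18495716  0.18164903] 0.26214323981559257
egg_center [{'centre': [269.5, 315.0], 'score': 0.81}, {'centre': [231.3, 398.7], 'score': 0.69}]
saucer [{'centre': [230.5, 402.5], 'score': 0.65}, {'centre': [78.0, 75.9], 'score': 0.39}]
[ 0.52452836 -0.27739127  0.015     ]
tray_center [{'centre': [79.5, 77.1], 'score': 0.79}]
```

View pics/w2.png

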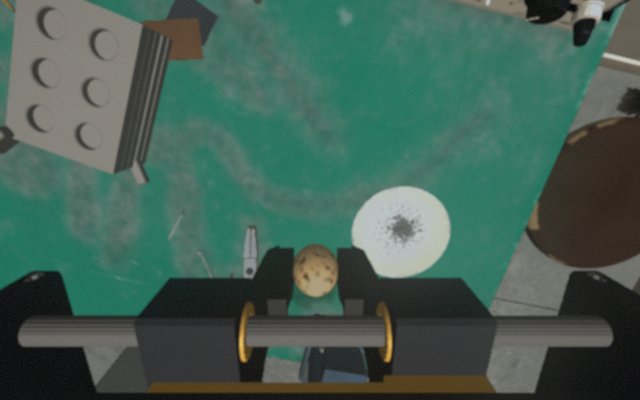

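The egg is held between the fingers at (269,315), all the pockets are empty, and the saucer is at (230,402).

move_arm:
  targets:
    - [[0,0,0,-0.01,-0.04,0,0.1],[0,0,0,-0.008,-0.035,-0.01,0.1],[0,0,0,0,0,-0.02,0.1],[0,0,0,0,0,-0.02,0.1],[0,0,0,0,0,0,0.1]]

```text
clock: 6.25
tool_pos: [0.5371, -0.2431, 0.1332]
eef_rot: [0.781, -0.625, 0.007, -0.01]
contact_force: [-0.0, 0.2, -0.3]
opening: 0.264
```

move_arm:
  targets:
    - [[-0.007,0.023,0,-0.014,-0.036,-0.02,0.1],[0,0,0,0,-0.003,-0.02,0.1],[0,0,0,0,0,-0.02,0.1],[0,0,0,0,0,0,0.1]]

```text
clock: 6.65
tool_pos: [0.5291, -0.2768, 0.0758]
eef_rot: [0.784, -0.621, 0.002, -0.003]
contact_force: [-0.8, 0.1, -0.1]
opening: 0.258
```

move_arm:
  targets:
    - [[0,0,0,-0.005,0,-0.02,0.1],[0,0,0,0,0,-0.014,0.1],[0,0,0,0,0,-0.006,0.1],[0,0,0,0,0,0,0.1]]

```text
clock: 7.05
tool_pos: [0.5301, -0.2731, 0.0395]
eef_rot: [0.786, -0.618, 0.006, -0.005]
contact_force: [-0.2, 0.5, -1.2]
opening: 0.258
```

move_arm:
  targets:
    - [[0.002,0.015,0,-0.006,-0.003,-0.006,0.1],[0,0,0,0,0,-0.004,0.1],[0,0,0,0,0,0,0.1]]

```text
clock: 7.35
tool_pos: [0.5255, -0.2764, 0.0308]
eef_rot: [0.786, -0.618, 0.0, -0.002]
contact_force: [0.2, 0.6, -0.3]
opening: 0.261
```

move_arm:
  targets:
    - [[0,0,0,0,0,-0.0025,0.2],[0,0,0,0,0,0,0.27],[0,0,0,0,0,0,0.3],[0,0,0,0,0,0,0.36],[0,0,0,0,0,0,0.42]]

```text
clock: 7.85
tool_pos: [0.5259, -0.2769, 0.0287]
eef_rot: [0.786, -0.618, 0.001, -0.002]
contact_force: [-1.0, -0.6, 0.3]
opening: 0.411
```

move_arm:
  targets:
    - [[0,0,0,0,0,0,0.42],[0,0,0,0,0,0.01,0.42],[0,0,0,0,0,0.03,0.42],[0,0,0,0,0,0.04,0.42],[0,0,0,0,0,0.04,0.42]]

```text
clock: 8.35
tool_pos: [0.5219, -0.2749, 0.1487]
eef_rot: [0.786, -0.618, -0.005, -0.0]
contact_force: [1.6, -0.8, 0.3]
opening: 0.419
```

```bash
python3 - <<'E'
from h import *
w=r.snapshot("wrist");save(w,'w3.png');print(r.get_state()["tool_pos"],r.get_state()["opening"])
for q in("egg_center","saucer"):
    f=r.find_in(w,q);print(q,f, f and onz(w,f[0]["centre"],.015))
s=r.snapshot("side");save(s,'s3.png')
f=r.find_in(s,"egg_center");print(f,f and onz(s,f[0]["centre"],.017))
cv2.imwrite('pics/c3.png',np.hstack([cv2.resize(w["frame"][150:320,240:440],(400,340)),cv2.resize(s["frame"][110:210,310:430],(400,340))])[:,:,::-1])
E
```

```text
[ 0.52541292 -0.27651495  0.15529586] 0.4158836774458985
egg_center [{'centre': [208.3, 322.9], 'score': 0.76}] [ 0.51135297 -0.28411451  0.015     ]
saucer [{'centre': [190.2, 313.6], 'score': 0.96}] [ 0.526439   -0.27149335  0.015     ]
[{'centre': [144.4, 362.0], 'score': 0.48}] [ 0.51613966 -0.2923345   0.017     ]
```

View pics/c3.png

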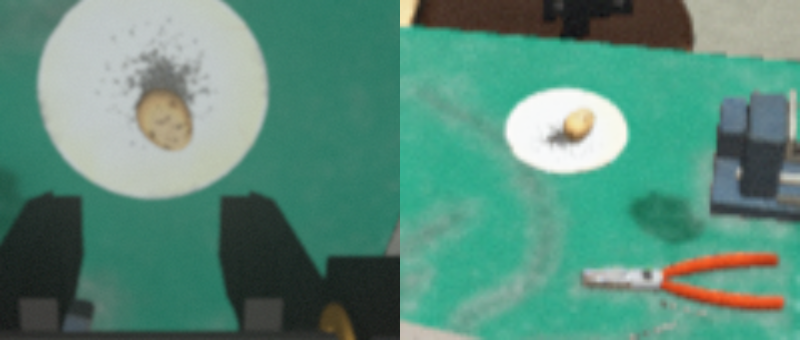

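The egg lies in the saucer in both views. Next I'll go towards the lug while turning the jaws.

move_arm:
  targets:
    - [[0,0,-0.05,0,0.02,0.02,0.42],[0,0,-0.1,0,0.035,0.02,0.42],[0,0,-0.11,0,0.035,0.01,0.42],[0,0,-0.11,0,0.035,0,0.42],[0,0,-0.11,0,0.035,0,0.42]]

```text
clock: 9.1
tool_pos: [0.5154, -0.1166, 0.1915]
eef_rot: [-0.605, 0.796, 0.01, -0.002]
contact_force: [0.9, 0.6, 1.0]
opening: 0.42
```

move_arm:
  targets:
    - [[0,0,-0.11,0,0.035,0,0.3],[0,0,-0.11,0,0.035,0,0.3],[0,0,-0.11,0,0.035,0,0.3],[0,0,-0.11,0,0.02,0,0.28],[0,0,0,0,0,0,0.28]]

```text
clock: 9.6
tool_pos: [0.5096, 0.0196, 0.1848]
eef_rot: [-0.412, 0.911, 0.015, -0.006]
contact_force: [-0.3, 0.2, -0.1]
opening: 0.28
```

```bash
cat > st.py <<'E'
from h import *
from scipy.spatial.transform import Rotation as R
def st():
    s=r.get_state();M=R.from_quat(s["eef_rot"]).as_matrix()
    print('t',round(s["clock"],2),'p',s["tool_pos"].round(4),'z',M[:,2].round(3),'jaw',round(np.degrees(np.arctan2(M[1,0],M[0,0])),1),'q',s["q"].round(2),'F',s["contact_force"].round(1),'op',round(s["opening"],3))
if __name__=="__main__": st()
E
python3 - <<'E'
from st import *
st()
w=r.snapshot("wrist");s=r.snapshot("side")
for X in((.541,.103,.064),): print(proj(w,X),proj(s,X))
for n,p in(('w',w),('s',s)):print(n,r.find_in(p,"lug"))
save(w,'w4.png')
cv2.imwrite('pics/c4.png',np.vstack([w["frame"][:300],cv2.resize(s["frame"][90:350,200:600],(640,416))[:300]])[:,:,::-1])
E
```

```text
t 9.6 p [0.5096 0.0196 0.1848] z [-0.024  0.022 -0.999] jaw -131.4 q [-0.18  0.65  0.12  1.96 -0.18  0.56 -2.23] F [-0.3  0.2 -0.1] op 0.28
(np.float64(229.46665218855676), np.float64(224.06913763098908)) (np.float64(239.80514035578483), np.float64(334.67095092228215))
w [{'centre': [120.7, 219.9], 'score': 0.92}]
s [{'centre': [223.5, 313.2], 'score': 0.74}]
```

View pics/c4.png

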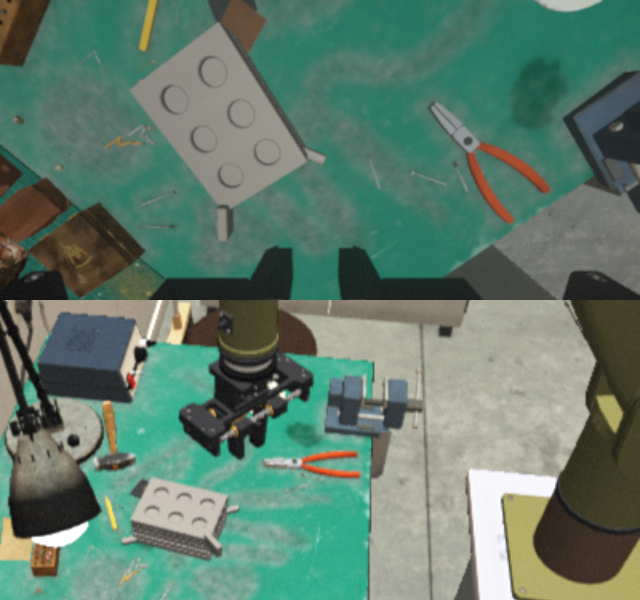

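In the wrist view the lug fin is at about (222,222), and the side view shows the lamp at the left, clear of the path. q7 is near its limit, so I'll use the half-turn equivalent of this grasp.

move_arm:
  targets:
    - [[0,0,0.14,0,0,0,0.28],[0,0,0.14,0,0,0,0.28],[0,0,0.14,0,0,0,0.28],[0,0,0.14,0,0,0,0.28],[0,0,0.14,0,0,0,0.28]]

```text
clock: 10.3
tool_pos: [0.5106, 0.0018, 0.1854]
eef_rot: [-0.703, 0.711, 0.008, -0.011]
contact_force: [0.2, 0.4, -0.6]
opening: 0.275
```

move_arm:
  targets:
    - [[0,0,0.14,0,0,0,0.28],[0,0,0.14,0,0,0,0.28],[0,0,0.14,0,0,0,0.28],[0,0,0.14,0,0,0,0.28],[0,0,0.14,0,0,0,0.28]]

```text
clock: 10.8
tool_pos: [0.5109, -0.0114, 0.1853]
eef_rot: [0.908, -0.419, -0.001, 0.015]
contact_force: [0.5, 0.2, -0.8]
opening: 0.275
```

move_arm:
  targets:
    - [[0,0,0.14,0.005,0.01,0,0.28],[0,0,0.14,0.005,0.015,0,0.28],[0,0,0.14,0.005,0.015,0,0.28],[0,0,0.14,0.005,0.015,0,0.28],[0,0,0.14,0.005,0.015,0,0.28]]

```text
clock: 11.3
tool_pos: [0.5366, 0.0435, 0.1849]
eef_rot: [0.997, -0.077, 0.006, 0.019]
contact_force: [-0.4, -0.1, -0.7]
opening: 0.284
```

```bash
python3 st.py
```

```text
t 11.3 p [0.5366 0.0435 0.1849] z [ 0.008 -0.039 -0.999] jaw -8.8 q [ 0.07  0.69 -0.44  1.89  0.52  0.68 -0.84] F [-0.4 -0.1 -0.7] op 0.284
```

move_arm:
  targets:
    - [[0.039,0.008,0.14,0,0.015,0,0.28],[0,0,0.14,0,0.015,0,0.28],[0,0,0.14,0,0.015,0,0.28],[0,0,0.14,0,0.01,0,0.28],[0,0,0.14,0,0.005,0,0.28]]

```text
clock: 11.8
tool_pos: [0.5397, 0.0936, 0.1843]
eef_rot: [0.96, 0.279, 0.002, 0.001]
contact_force: [0.1, 0.1, 0.5]
opening: 0.28
```

move_arm:
  targets:
    - [[0,0,0.14,0,0,-0.01,0.28],[0,0,0.05,0,0,-0.02,0.28],[0,0,0,0,0,0,0.28]]

```text
clock: 12.1
tool_pos: [0.5417, 0.0867, 0.1534]
eef_rot: [0.929, 0.37, 0.003, 0.002]
contact_force: [-0.4, -0.3, -0.1]
opening: 0.281
```

```bash
python3 st.py; python3 - <<'E'
from st import *
w=r.snapshot("wrist");save(w,'w5.png')
print(r.find_in(w,"lug"))
for X in((.541,.103,.064),): print(proj(w,X))
d=np.array([np.cos(np.radians(134.4)),np.sin(np.radians(134.4)),0])*.013
for k in(-1,1):print(proj(w,np.array([.541,.103,.064])+k*d))
E
```

```text
t 12.1 p [0.5417 0.0867 0.1534] z [ 0.007 -0.001 -1.   ] jaw 43.5 q [ 0.15  0.8  -0.68  1.88  0.75  0.73 -0.21] F [-0.4 -0.3 -0.1] op 0.281
[{'centre': [256.9, 320.9], 'score': 0.91}]
(np.float64(197.50792755906542), np.float64(329.145248675967))
(np.float64(213.23037563973318), np.float64(329.1863304463653))
(np.float64(181.22004661235528), np.float64(329.10268946496547))
```

View pics/w5.png

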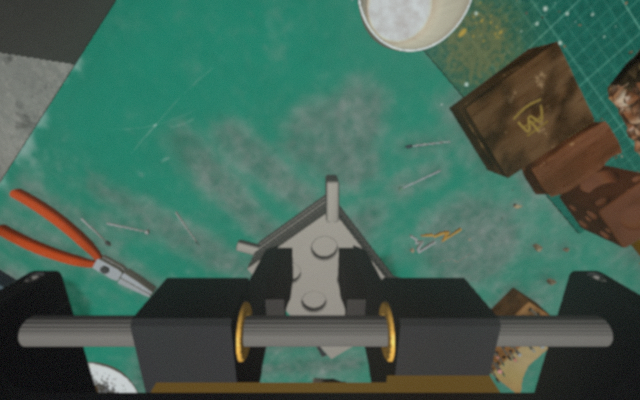

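```bash
python3 - <<'E'
from st import *
w=r.snapshot("wrist");a=onz(w,(218,333),.064);b=onz(w,(186,332.5),.064);print(a,b,(a+b)/2,np.linalg.norm(a-b),np.degrees(np.arctan2(*(b-a)[[1,0]])))
f=cv2.resize(w["frame"][160:240,290:380],None,fx=6,fy=6,interpolation=2);cv2.imwrite('pics/c5.png',f[:,:,::-1]);st()
E
```

```text
[0.5572597  0.09361224 0.064     ] [0.53842457 0.1122949  0.064     ] [0.54784214 0.10295357 0.064     ] 0.02652930566415079 135.2328425946565
t 12.25 p [0.5431 0.0887 0.1559] z [ 0.011  0.001 -1.   ] jaw 43.4 q [ 0.15  0.8  -0.68  1.88  0.75  0.73 -0.21] F [-0.1 -0.1 -0.3] op 0.277
```

View pics/c5.png

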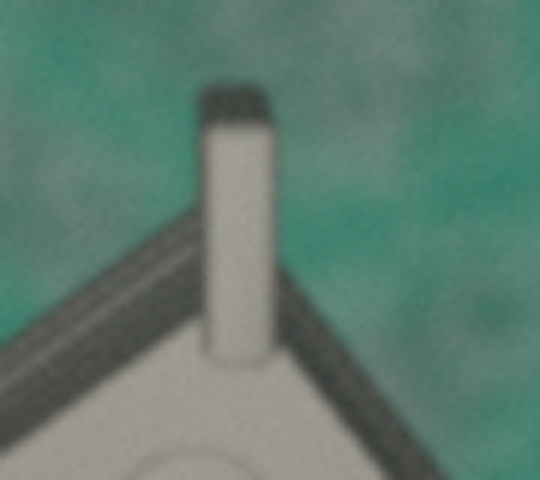

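The fin's top centre is at col 330, rows 180–220. That matches the projected lug position (0.541, 0.103) to about 1 mm.

move_arm:
  targets:
    - [[0,0.011,0.015,-0.002,0.015,-0.01,0.28],[0,0,0,0,0,-0.02,0.28],[0,0,0,0,0,-0.02,0.28],[0,0,0,0,0,0,0.28]]

```text
clock: 12.65
tool_pos: [0.5432, 0.108, 0.1067]
eef_rot: [0.926, 0.377, 0.004, -0.001]
contact_force: [0.3, 0.5, 0.9]
opening: 0.279
```

```bash
python3 st.py
```

```text
t 12.65 p [0.5432 0.108  0.1067] z [ 0.006  0.005 -1.   ] jaw 44.3 q [ 0.08  0.88 -0.62  1.89  0.83  0.64 -0.29] F [0.3 0.5 0.9] op 0.279
```

move_arm:
  targets:
    - [[-0.005,0.006,0,-0.002,-0.004,-0.01,0.28],[0,0,0,0,0,-0.01,0.28],[0,0,0,0,0,0,0.28]]

```text
clock: 12.95
tool_pos: [0.5418, 0.106, 0.0868]
eef_rot: [0.926, 0.378, 0.001, -0.0]
contact_force: [0.3, -0.4, 0.1]
opening: 0.28
```

```bash
python3 st.py
```

```text
t 12.95 p [0.5418 0.106  0.0868] z [ 0.001  0.001 -1.   ] jaw 44.4 q [ 0.06  0.9  -0.59  1.9   0.86  0.61 -0.31] F [ 0.3 -0.4  0.1] op 0.28
```

move_arm:
  targets:
    - [[0,0,0,-0.001,-0.004,0,0.28],[0,0,0,0,0,-0.015,0.28],[0,0,0,0,0,-0.015,0.28],[0,0,0,0,0,0,0.28]]

```text
clock: 13.35
tool_pos: [0.5415, 0.1013, 0.0552]
eef_rot: [0.926, 0.377, 0.002, -0.0]
contact_force: [0.4, -0.1, -0.0]
opening: 0.283
```

```bash
python3 st.py
```

```text
t 13.35 p [0.5415 0.1013 0.0552] z [ 0.003  0.001 -1.   ] jaw 44.3 q [ 0.04  0.95 -0.54  1.91  0.92  0.55 -0.36] F [ 0.4 -0.1 -0. ] op 0.283
```

move_arm:
  targets:
    - [[0,0,0,0,0.001,-0.009,0.28],[0,0,0,0,0,0,0.28],[0,0,0,0,0,0,0.2],[0,0,0,0,0,0,0.15],[0,0,0,0,0,0,0.12]]
  force: 5

```text
clock: 13.85
tool_pos: [0.5422, 0.1039, 0.0452]
eef_rot: [0.926, 0.378, 0.003, -0.001]
contact_force: [0.6, 0.5, -0.6]
opening: 0.124
```

move_arm:
  targets:
    - [[0,0,0,0,0,0,0.08],[0,0,0,0,0,0,0.03],[0,0,0,0,0,0,0.03]]
  force: 10

```text
clock: 14.15
tool_pos: [0.5423, 0.1041, 0.0453]
eef_rot: [0.926, 0.378, 0.003, -0.001]
contact_force: [1.0, 0.1, -3.1]
opening: 0.111
```

move_arm:
  targets:
    - [[0,0,0,0,0,0,0.02],[0,0,0,0,0,0,0],[0,0,0,0,0,0,0],[0,0,0,0,0,0,0]]
  force: 55

```text
clock: 14.55
tool_pos: [0.5424, 0.1041, 0.0453]
eef_rot: [0.926, 0.378, 0.003, -0.001]
contact_force: [1.2, 1.0, -3.2]
opening: 0.108
```

```bash
python3 st.py
```

```text
t 14.55 p [0.5424 0.1041 0.0453] z [ 0.005  0.004 -1.   ] jaw 44.4 q [ 0.03  0.96 -0.52  1.91  0.94  0.53 -0.38] F [ 1.2  1.  -3.2] op 0.108
```

move_arm:
  targets:
    - [[0.0086,0.0084,0,0.0001,-0.0001,0.002,0],[0.0086,0.0084,0,0.0001,-0.0001,0.002,0],[0.0086,0.0084,0,0.0001,-0.0001,0.002,0],[0.0086,0.0084,0,0.0002,-0.0002,0.002,0],[0.0086,0.0084,0,0.0002,-0.0002,0.002,0]]

```text
clock: 15.05
tool_pos: [0.5426, 0.1029, 0.0562]
eef_rot: [0.925, 0.378, -0.01, -0.031]
contact_force: [-0.6, 0.3, -2.1]
opening: 0.106
```

```bash
cat >> st.py <<'E'
    M=R.from_quat(r.get_state()["eef_rot"]).as_matrix(); p=r.get_state()["tool_pos"]
    M0=R.from_quat([.926,.378,.003,-.001]).as_matrix();p0=np.array([.5424,.1041,.0453]);f=np.array([.6595,-.0178,.033])
    D=M@M0.T;rv=R.from_matrix(D).as_rotvec();print('rot from grasp deg',np.degrees(rv).round(2),np.degrees(np.linalg.norm(rv)).round(2),'far corner at',(p+D@(f-p0)).round(4),'should',f,'tray ctr',(p+D@(np.array([.605,.038,.0435])-p0)).round(4))
E
python3 st.py
```

```text
File "st.py", line 7
    M=R.from_quat(r.get_state()["eef_rot"]).as_matrix(); p=r.get_state()["tool_pos"]
IndentationError: unexpected indent
```

```bash
python3 - <<'E'
L=open('st.py').read().split('\n')
i=[k for k,l in enumerate(L) if l.startswith('if __name__')][0]
m=L.pop(i);L.append(m);open('st.py','w').write('\n'.join(x for x in L if x)+'\n')
E
python3 st.py
```

```text
t 15.05 p [0.5426 0.1029 0.0562] z [-0.041  0.05  -0.998] jaw 44.5 q [ 0.11  0.97 -0.61  1.87  0.85  0.6  -0.26] F [-0.6  0.3 -2.1] op 0.106
rot from grasp deg [2.61 2.64 0.07] 3.71 far corner at [ 0.659  -0.0181  0.0329] should [ 0.6595 -0.0178  0.033 ] tray ctr [0.605  0.0371 0.0485]
```

move_arm:
  targets:
    - [[0.0107,0.0105,0,0.0003,-0.0003,0.0025,0],[0.0107,0.0105,0,0.0003,-0.0003,0.0025,0],[0.0107,0.0105,0,0.0003,-0.0003,0.0025,0],[0.0107,0.0105,0,0.0003,-0.0003,0.0025,0],[0.0107,0.0105,0,0.0004,-0.0004,0.0025,0]]

```text
clock: 15.55
tool_pos: [0.5442, 0.1005, 0.0701]
eef_rot: [0.924, 0.377, -0.025, -0.069]
contact_force: [0.3, 0.5, -1.8]
opening: 0.109
```

```bash
python3 st.py
```

```text
t 15.55 p [0.5442 0.1005 0.0701] z [-0.098  0.108 -0.989] jaw 44.3 q [ 0.2   0.99 -0.71  1.81  0.75  0.69 -0.13] F [ 0.3  0.5 -1.8] op 0.109
rot from grasp deg [ 5.94  5.94 -0.03] 8.4 far corner at [ 0.6587 -0.0189  0.0332] should [ 0.6595 -0.0178  0.033 ] tray ctr [0.6059 0.0352 0.055 ]
```

move_arm:
  targets:
    - [[0.0107,0.0105,0,0.0006,-0.0003,0.0025,0],[0.0107,0.0105,0,0.0006,-0.0003,0.0025,0],[0.0107,0.0105,0,0.0006,-0.0004,0.0025,0],[0.0107,0.0105,0,0.0006,-0.0004,0.0024,0],[0,0,0,0,0,0,0]]

```text
clock: 16.05
tool_pos: [0.5468, 0.0977, 0.0807]
eef_rot: [0.921, 0.374, -0.038, -0.099]
contact_force: [-0.1, -0.2, -1.2]
opening: 0.109
```

```bash
python3 st.py; python3 - <<'E'
from h import *
s=r.snapshot("side");t=r.snapshot("top")
cv2.imwrite('pics/c6.png',np.hstack([cv2.resize(s["frame"][150:290,220:380],(400,350)),cv2.resize(t["frame"][130:270,220:380],(400,350))])[:,:,::-1])
E
```

```text
t 16.05 p [0.5468 0.0977 0.0807] z [-0.145  0.153 -0.977] jaw 44.2 q [ 0.26  1.02 -0.78  1.76  0.68  0.77 -0.04] F [-0.1 -0.2 -1.2] op 0.109
rot from grasp deg [ 8.61  8.64 -0.15] 12.2 far corner at [ 0.659  -0.0199  0.0329] should [ 0.6595 -0.0178  0.033 ] tray ctr [0.6075 0.0332 0.0597]
```

View pics/c6.png

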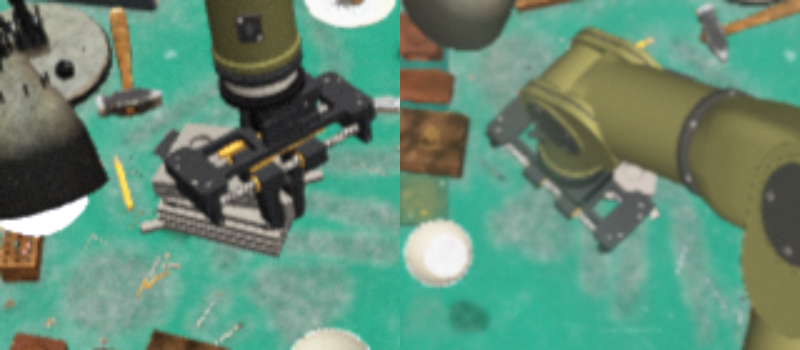

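The tray is tilted about 12° with its lug side up, and the lower stack hasn't moved. Now I'll lift it slowly straight up.

move_arm:
  targets:
    - [[0,0,0,0,0,0.002,0],[0,0,0,0,0,0.002,0],[0,0,0,0,0,0.002,0],[0,0,0,0,0,0.0025,0],[0,0,0,0,0,0.0025,0]]

```text
clock: 16.65
tool_pos: [0.5452, 0.0988, 0.0922]
eef_rot: [0.921, 0.376, -0.039, -0.099]
contact_force: [-0.1, 0.9, -1.6]
opening: 0.109
```

move_arm:
  targets:
    - [[0,0,0,0,0,0.003,0],[0,0,0,0,0,0.003,0],[0,0,0,0,0,0.003,0],[0,0,0,0,0,0.004,0],[0,0,0,0,0,0.004,0]]

```text
clock: 17.15
tool_pos: [0.5451, 0.099, 0.1107]
eef_rot: [0.921, 0.376, -0.039, -0.099]
contact_force: [0.4, -0.8, -1.8]
opening: 0.106
```

```bash
python3 st.py
```

```text
t 17.15 p [0.5451 0.099  0.1107] z [-0.146  0.152 -0.977] jaw 44.4 q [ 0.27  0.97 -0.81  1.76  0.64  0.82 -0.02] F [ 0.4 -0.8 -1.8] op 0.106
rot from grasp deg [8.53 8.73 0.06] 12.2 far corner at [ 0.6577 -0.0183  0.063 ] should [ 0.6595 -0.0178  0.033 ] tray ctr [0.606  0.0346 0.0898]
```

move_arm:
  targets:
    - [[0,0,0,0,0,0.008,0],[0,0,0,0,0,0.014,0],[0,0,0,0,0,0.018,0],[0,0,0,0,0,0.018,0],[0,0,0,0,0,0.018,0]]

```text
clock: 17.65
tool_pos: [0.5438, 0.0987, 0.1913]
eef_rot: [0.92, 0.376, -0.041, -0.099]
contact_force: [0.5, -0.7, -1.3]
opening: 0.112
```

move_arm:
  targets:
    - [[-0.01,-0.01,0,0,0,0.018,0],[-0.019,-0.019,0,-0.003,-0.006,0.018,0],[-0.019,-0.019,0,-0.006,-0.012,0.015,0],[-0.019,-0.019,0,-0.008,-0.018,0.01,0],[-0.019,-0.019,0,-0.008,-0.018,0,0]]

```text
clock: 18.15
tool_pos: [0.52, 0.048, 0.263]
eef_rot: [0.924, 0.38, -0.011, -0.042]
contact_force: [0.9, 0.8, -1.6]
opening: 0.105
```

move_arm:
  targets:
    - [[-0.019,-0.019,0,-0.008,-0.018,0,0],[-0.019,-0.019,0,-0.008,-0.018,0,0],[-0.019,-0.019,0,-0.008,-0.018,0,0],[0,0,0,-0.008,-0.018,0,0],[0,0,0,-0.008,-0.018,0,0]]

```text
clock: 18.65
tool_pos: [0.4772, -0.0428, 0.2695]
eef_rot: [0.924, 0.383, 0.008, -0.001]
contact_force: [0.6, 0.3, -1.1]
opening: 0.104
```

```bash
python3 st.py
```

```text
t 18.65 p [ 0.4772 -0.0428  0.2695] z [ 0.013  0.008 -1.   ] jaw 45.1 q [ 0.57  0.6  -0.92  1.96  0.61  0.88  0.12] F [ 0.6  0.3 -1.1] op 0.104
rot from grasp deg [ 0.2  -0.5   0.64] 0.83 far corner at [ 0.5958 -0.1633  0.2578] should [ 0.6595 -0.0178  0.033 ] tray ctr [ 0.5406 -0.1082  0.268 ]
```

move_arm:
  targets:
    - [[0,0,0,-0.004,-0.018,0,0],[0,0,0,-0.004,-0.018,0,0],[0,0,0,-0.004,-0.018,0,0],[0,0,0,-0.004,-0.018,0,0],[0,0,0,-0.004,-0.018,0,0]]

```text
clock: 19.15
tool_pos: [0.4545, -0.1346, 0.2749]
eef_rot: [0.923, 0.385, 0.008, 0.001]
contact_force: [0.5, 0.1, -0.5]
opening: 0.107
```

move_arm:
  targets:
    - [[0,0.01,0,0,-0.01,0,0],[0,0,0,0,0,0,0],[0,0,0,0,0,0,0],[0,0,0,0,0,0,0],[0,0,0,0,0,0,0]]

```text
clock: 19.65
tool_pos: [0.4545, -0.1443, 0.277]
eef_rot: [0.923, 0.384, 0.004, -0.001]
contact_force: [0.4, -0.0, -1.7]
opening: 0.104
```

```bash
python3 st.py; python3 - <<'E'
from h import *
s=r.snapshot("side");t=r.snapshot("top")
for n,p in(('s',s),('t',t)):print(n,[(q,r.find_in(p,q)[:2]) for q in("tea_cup","egg_center")])
cv2.imwrite('pics/c7.png',np.hstack([cv2.resize(s["frame"][90:330,210:450],(400,400)),cv2.resize(t["frame"][110:290,210:450],(400,300))[:,:] if 0 else cv2.resize(t["frame"][90:290,210:450],(400,400))])[:,:,::-1])
E
```

```text
t 19.65 p [ 0.4545 -0.1443  0.277 ] z [ 0.007  0.004 -1.   ] jaw 45.2 q [ 0.81  0.59 -0.94  1.95  0.61  0.91  0.34] F [ 0.4 -0.  -1.7] op 0.104
rot from grasp deg [-0.01 -0.14  0.79] 0.8 far corner at [ 0.5733 -0.2646  0.265 ] should [ 0.6595 -0.0178  0.033 ] tray ctr [ 0.518  -0.2095  0.2754]
s [('tea_cup', [{'centre': [298.3, 353.6], 'score': 0.65}]), ('egg_center', [{'centre': [147.1, 363.1], 'score': 0.37}])]
t [('tea_cup', [{'centre': [230.7, 236.1], 'score': 0.72}]), ('egg_center', [{'centre': [230.9, 235.4], 'score': 0.53}])]
```

View pics/c7.png

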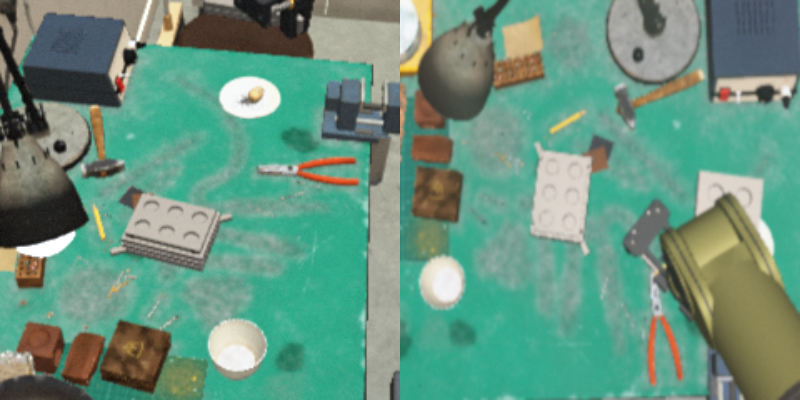

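```bash
python3 -c "
from h import *
print(r.get_state()['qd'].round(3));print(r.finish_job())"
```

```text
[ 0.002  0.     0.001  0.001 -0.001 -0.001 -0.   ]
the job is handed in; nothing more can be done
None
```

The job is done and handed in at about 19.8 s, well inside the 54 s limit.

- **Egg:** I put it in the white saucer. The wrist and side views showed it lying there after release, and the last side view showed it still there.
- **Peel:** I gripped the tray by its corner lug and turned it about the far corner to 12.2°. From the arm's pose, that corner stayed at seat height and shifted about 2 mm sideways. I then lifted it off slowly.
- **Final hold:** The tray is held still, within 1° of level and pockets up. Its centre is at about (0.52, -0.21, 0.275), about 0.25 m to the right of the stack and above the saucer. I calculated this pose from the grip, and the last top view agrees with it.
- **Stack and cup:** The last top and side views show the lower trays in place. The cup was detected within about 2 pixels of where it started.

One check disagreed: in the last top view the network labelled the tea cup as the egg. I discounted that because the held tray and arm partly hide the saucer from above, and the side view shows the egg in the saucer.

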